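Unstack the mounted lenses and put each back in its own tray

TASK

Take the two stacks of mounted lenses on the optics bench apart and put each lens away the right way up, lying flat at the bottom of the round foam recess in the storage tray of its own colour. Lenses are fragile: set them down rather than drop them, never tip one over, and do not bump the LED source and photodetector, which are aligned.

Things in the scene. Friction and masses are not known exactly. Their poses are not given: they have to be found in the camera images.
- red_lens_mid (a point): centre (half-way up) of the red-ringed lens mount: a loose upright black ribbed metal cylinder 40 mm in diameter and 24 mm high with a red ring round its top rim and a lens recessed in the top; z axis up along the lens axis, round so yaw is free; at the start it stands on top of one of the two large mounts (blue or white)
- yellow_lens_mid (a point): centre (half-way up) of the yellow-ringed lens mount: a loose upright black ribbed metal cylinder 46 mm in diameter and 24 mm high with a yellow ring round its top rim and a lens recessed in the top; z axis up along the lens axis, round so yaw is free; at the start it stands on top of one of the two large mounts (blue or white)
- blue_lens_mid (a point): centre (half-way up) of the blue-ringed lens mount: a loose upright black ribbed metal cylinder 62 mm in diameter and 24 mm high with a blue ring round its top rim and a lens recessed in the top; z axis up along the lens axis, round so yaw is free; at the start it stands on the bench, with one of the two small mounts (red or yellow) standing on its flat top
- white_lens_mid (a point): centre (half-way up) of the white-ringed lens mount: a loose upright black ribbed metal cylinder 68 mm in diameter and 24 mm high with a white ring round its top rim and a lens recessed in the top; z axis up along the lens axis, round so yaw is free; at the start it stands on the bench, with one of the two small mounts (red or yellow) standing on its flat top
- red_recess (a point): centre of the floor of the round recess in the red storage tray: a fixed red tray 96 mm square (104 over its lip) with black foam whose top, like the tray rim, is 16 mm above the bench; the recess is 54 mm in diameter and 8 mm deep, its light grey floor 8 mm above the bench; z axis up
- yellow_recess (a point): centre of the floor of the round recess in the yellow storage tray: a fixed yellow tray 96 mm square (104 over its lip) with black foam whose top, like the tray rim, is 16 mm above the bench; the recess is 60 mm in diameter and 8 mm deep, its light grey floor 8 mm above the bench; z axis up
- blue_recess (a point): centre of the floor of the round recess in the blue storage tray: a fixed blue tray 96 mm square (104 over its lip) with black foam whose top, like the tray rim, is 16 mm above the bench; the recess is 76 mm in diameter and 8 mm deep, its light grey floor 8 mm above the bench; z axis up
- white_recess (a point): centre of the floor of the round recess in the white storage tray: a fixed white tray 96 mm square (104 over its lip) with black foam whose top, like the tray rim, is 16 mm above the bench; the recess is 82 mm in diameter and 8 mm deep, its light grey floor 8 mm above the bench; z axis up
- led_source: bystander: red LED source, a black plate with ribbed tube and red circuit board on a steel post with a black foot 58 x 50 mm, 126 mm high; loose; origin under the centre of the foot
- detector: bystander: photodetector, a 50 mm black cube with a white label on a steel post with a black foot 58 x 50 mm, 143 mm high with its socket; loose; origin under the centre of the foot, aligned with the LED source
There are look-alikes about, which are no part of the job. Leave any green look-alike of the part that bears blue_recess alone. Leave any purple look-alike of the part that bears white_lens_mid alone.

How it is judged (in metres and radians):
At the end, for the whole second after the job is handed in: Each of the four lens mounts (red, yellow, blue, white) stands upright (within about 6 degrees) on the floor of the foam recess of the tray of its own colour (centre within 10 mm of the recess centre, height within 3 mm of fully seated), released and at rest (horizontal distance between red_lens_mid and red_recess below 0.01 m and z of red_lens_mid in the frame of red_recess between 0.009 and 0.015 m and angle between each of red_lens_mid, yellow_lens_mid, blue_lens_mid, white_lens_mid's own z axis and vertical below 0.1 rad and linear speed of each of red_lens, yellow_lens, blue_lens, white_lens below 0.02 m/s and horizontal distance between yellow_lens_mid and yellow_recess below 0.01 m and z of yellow_lens_mid in the frame of yellow_recess between 0.009 and 0.015 m and horizontal distance between blue_lens_mid and blue_recess below 0.01 m and z of blue_lens_mid in the frame of blue_recess between 0.009 and 0.015 m and horizontal distance between white_lens_mid and white_recess below 0.01 m and z of white_lens_mid in the frame of white_recess between 0.009 and 0.015 m); the robot touches nothing.
It fails at once if a lens mount is tipped over by more than about 35 degrees (angle between any of red_lens_mid, yellow_lens_mid, blue_lens_mid, white_lens_mid's own z axis and vertical above 0.6 rad).
It fails at once if a lens mount is dropped from more than about 25 mm (moves faster than 0.7 m/s while no finger holds it) ((linear speed of red_lens above 0.7 m/s and contact force between the fingers and red_lens below 0.05 N) or (linear speed of yellow_lens above 0.7 m/s and contact force between the fingers and yellow_lens below 0.05 N) or (linear speed of blue_lens above 0.7 m/s and contact force between the fingers and blue_lens below 0.05 N) or (linear speed of white_lens above 0.7 m/s and contact force between the fingers and white_lens below 0.05 N)).
It fails at once if the aligned LED source is moved by more than 10 mm (distance of led_source from where it was at the start of the episode above 0.01 m).
It fails at once if the aligned photodetector is moved by more than 10 mm (distance of detector from where it was at the start of the episode above 0.01 m).
It also fails if it takes over 99 s, if anything falls off the work surface, if the arm or the gripper's body presses on something with over 40 N, if the wrist force passes 120 N, or if a joint passes its speed limit or range.

ROBOT

A 7-joint arm with a two-finger parallel gripper is mounted at the origin on the work surface. World frame = base frame: x ahead of the robot, y to its left, z up, the work surface at z = 0. Lengths are in m, angles in degrees, forces in N, time in s.
With the tool pointing down it reaches from about 0.4 to 0.875 m from the base axis. Payload 19.3 kg.
Tool frame: the origin (TCP) lies midway between the tips of the shut fingers; the grasp point (between the pads) lies 19 mm behind it; z points along the fingers, y is the line along which they close (so a half turn about z gives the same grasp; the last joint's range is limited). The gripper opens to 85 mm and grips with 20 to 120 N. Pads are 22 mm wide; open, the fingers measure 114 mm over their backs; the gripper's body (76 mm by 85 mm) begins 54 mm behind the grasp point. The pads swing forward as they close: fully open they stand 13 mm farther back than shut.
Start: joints at [64.733, 29.874, -2.08, 91.645, 1.215, 58.505, -6.463], TCP at [0.226, -0.583, 0.231] pointing down, gripper open.
Joint ranges: [-166.77, 166.77], [-17.47, 122.26], [-85.68, 81.53], [9.62, 139.38], [-72.42, 252.41], [9.2, 110.78], [-144.41, 144.41]. Speed limits (degrees/s): [108.29, 108.29, 136.94, 136.94, 172.46, 172.46, 172.46].

INTERFACE

Orientations are given as a 3x3 rotation matrix whose columns are the frame's x, y, z axes.
In Python, from bench import bot gives the robot as it stands.
- The arm moves only by the tool send_rows, never from a script. Its argument "moves" is text: rows parted by semicolons, each of 7 numbers parted by spaces: the opening, from 0 (shut) to 1 (fully open), then the shift along the tool's x, y, z in units of 30 mm (1.0 is 30 mm), then the turn, a rotation vector about the tool's x, y, z in units of 5 degrees (1.0 is 5 degrees). In form: gripper tx ty tz rx ry rz; .... A call has exactly 10 rows; each row is the pose to reach, as a shift and turn from the pose commanded when the call began, along the tool's axes at that moment; what a row does not reach only later rows make up. A row lasts 1/10 s, in which the tool goes at most 50 mm and 8.59 degrees, less where a joint would pass 70% of its speed; a pose out of reach is approached as far as the arm can. A call with a gripper value outside its range is refused whole. The fingers move at their own pace and stop on an object; the grip force is fixed at half the most. Time passes only in rows, so rows that repeat a pose let the fingers close, or fill a call up. It gives the time, the measured TCP pose, the force, the opening and the grip force at its end, in the units of the state.
- bot.sense(): the state, without advancing time (a new reading comes with each control period).
- bot.grab_frame(name): name is "scene" or "side" or "wrist"; returns a dict with "pixels" (420x560x3 uint8, red, green, blue), "fov_y" (degrees; the focal length in pixels is half the picture's height over the tangent of half this angle, whatever the lens; pixels are square), "cx", "cy" (the principal point, pixels), "k1" (the pictures are not rectified: a ray, as slopes to the right and down, at radius r is drawn at 1 + k1 r^2 times it, then the intrinsics apply), "T" (4x4, takes a point from camera to world coordinates). Camera axes: x right, y down, z forward; pixel columns grow to the right and rows downward; lengths in m; the calibration is good to about 2 mm. A picture is of the moment at which its call begins. There is no depth.
- bot.finish_job(): hands the job in; it is judged then, once.
The state is a dict: "clock": time; "qpos": joint angles; "qd": joint speeds; "effort": joint torques, N m; "eef_pos": TCP position; "tool_rot": TCP orientation; "wrist_force": force on the tool from outside, world axes, zero at the start; "torque": the same for the moment, N m; "finger_gap": finger opening in m; "finger_force": force on a finger pad.
Only numpy, scipy, OpenCV 4.12 (cv2) and the standard library are available. Lean on these libraries where they do the work, as an engineer would, in place of code of your own. Each camera call takes 0.05 s, during which the arm holds its last target. There are 200 camera calls.

## Working session

There is one attempt and no reset: what is moved stays moved. The work goes in short steps, Python scripts to look and compute and a tool call to move; the robot and the scene stay as the last step left them, time stands still between calls to the robot, and variables do not carry over. Pictures are saved under pics/ and viewed, at most 14 in all, crops included, and the job is handed in when it is done.

Besides the shell and the picture viewer there is one more tool, called after ">>>" as name(argument=value, ...) on one line, values as JSON. send_rows: Moves the arm, as the interface text tells. Its arguments: {"type":"object","properties":{"moves":{"type":"string"}},"required":["moves"]}

```bash
mkdir -p pics; ls; cat > h.py <<'E'
import numpy as np,cv2
from bench import bot
def grab(n,save=None):
    f=bot.grab_frame(n)
    if save: cv2.imwrite('pics/'+save,cv2.cvtColor(f['pixels'],cv2.COLOR_RGB2BGR))
    return f
def K(f):
    F=210/np.tan(np.radians(f['fov_y'])/2); return np.array([[F,0,f['cx']],[0,F,f['cy']],[0,0,1.]])
def plane(f,uv,z):
    p=cv2.undistortPoints(np.array(uv,float).reshape(-1,1,2),K(f),np.array([f['k1'],0,0,0,0.])).reshape(-1,2)
    T=np.array(f['T']); d=np.c_[p,np.ones(len(p))]@T[:3,:3].T; o=T[:3,3]
    return o+d*((z-o[2])/d[:,2])[:,None]
def proj(f,P):
    T=np.linalg.inv(np.array(f['T'])); r,_=cv2.Rodrigues(T[:3,:3])
    return cv2.projectPoints(np.array(P,float).reshape(-1,1,3),r,T[:3,3],K(f),np.array([f['k1'],0,0,0,0.]))[0].reshape(-1,2)
E
python3 - <<'E'
from h import *
for n in ('scene','side','wrist'):
    f=grab(n,n+'0.png'); print(n,f['fov_y'],f['k1'],np.round(f['T'],3).tolist())
s=bot.sense(); print(s)
E
```

```text
pics
scene 49.30466787809638 -0.05905089176640524 [[0.148, 0.807, -0.571, 1.12], [0.989, -0.114, 0.095, 0.038], [0.011, -0.579, -0.815, 0.841], [0.0, 0.0, 0.0, 1.0]]
side 47.681820123581545 -0.02254534736037026 [[0.999, -0.014, 0.046, 0.546], [-0.046, -0.565, 0.824, -0.722], [0.014, -0.825, -0.565, 0.614], [0.0, 0.0, 0.0, 1.0]]
wrist 59.36299404440347 0.0025565983675694642 [[0.362, -0.884, -0.295, 0.301], [-0.932, -0.344, -0.113, -0.554], [-0.002, 0.316, -0.949, 0.374], [0.0, 0.0, 0.0, 1.0]]
{'clock': 0.15, 'qpos': array([64.73254668, 29.90185718, -2.08229361, 91.66463764,  1.21400166,
       58.50384928, -6.46298857]), 'qd': array([-0.07324366, -0.01659456, -0.00644807, -0.12932854,  0.01288761,
       -0.01461888, -0.08103923]), 'effort': array([ 2.41518603e-03, -9.27387214e+01,  1.98105656e+00, -3.70056975e+01,
        1.80928357e-02,  6.36072291e-03, -4.32264119e-05]), 'eef_pos': array([ 0.22637455, -0.58230684,  0.23086209]), 'tool_rot': array([[ 9.32039812e-01,  3.62355727e-01, -3.40459866e-04],
       [ 3.62355885e-01, -9.32039493e-01,  7.71794390e-04],
       [-3.76579234e-05, -8.42710734e-04, -9.99999644e-01]]), 'wrist_force': array([ 0.24062876, -0.27653309,  0.12931561]), 'torque': array([ 0.01524879, -0.01742676, -0.02484312]), 'finger_force': 0.0, 'finger_gap': 0.0852386838842474}
```

View pics/scene0.png

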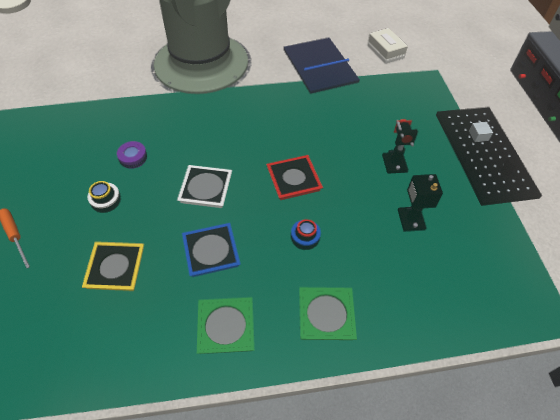

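View pics/side0.png

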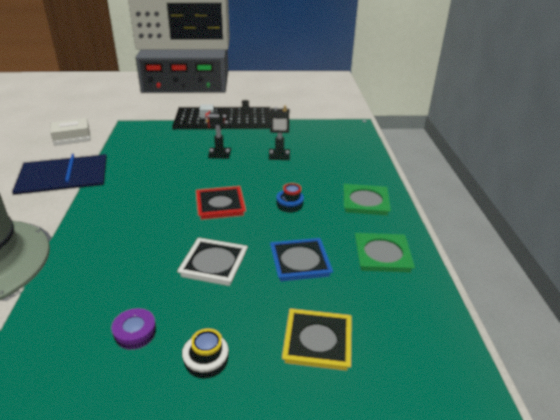

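The scene view shows yellow-on-white at (101,190) and red-on-blue at (306,230). The trays are white (205,186), red (294,176), blue (211,250) and yellow (114,266). The green trays and the purple lens are decoys, and the LED and detector stand near (395,160) and (412,215).

```bash
cat >> h.py <<'E'
HS={'red':[((0,130,90),(6,255,255)),((174,130,90),(180,255,255))],'yellow':[((20,110,110),(33,255,255))],'blue':[((102,130,70),(122,255,255))],'white':[((0,0,165),(180,50,255))]}
def mask(f,c):
    h=cv2.cvtColor(f['pixels'],cv2.COLOR_RGB2HSV); m=0
    for a,b in HS[c]: m=m|cv2.inRange(h,a,b)
    return m
def near(f,c,P,r=80):
    m=mask(f,c); u=proj(f,[P])[0]; k=np.zeros_like(m); cv2.circle(k,tuple(int(v) for v in u),int(r),255,-1); return m&k
def tray(f,c,P,r):
    "inner edge of coloured frame -> rect at z=.016"
    m=cv2.morphologyEx(near(f,c,P,r),cv2.MORPH_CLOSE,np.ones((3,3)))
    cs,hi=cv2.findContours(m,cv2.RETR_CCOMP,cv2.CHAIN_APPROX_NONE)
    if hi is None: return None
    q=[k for k,h in zip(cs,hi[0]) if h[3]>=0]
    if not q: return None
    k=max(q,key=cv2.contourArea); p=plane(f,k[:,0],.016)[:,:2]
    return cv2.minAreaRect((p*1000).astype(np.float32))
def lens(f,c,P,z,r):
    m=near(f,c,P,r); cs,_=cv2.findContours(m,cv2.RETR_EXTERNAL,cv2.CHAIN_APPROX_NONE)
    k=np.vstack([q for q in cs if cv2.contourArea(q)>8]); p=plane(f,cv2.convexHull(k)[:,0],z)[:,:2]
    return cv2.fitEllipse((p*1000).astype(np.float32))
E
python3 - <<'E'
from h import *
px={'scene':dict(t=dict(red=(294,176),yellow=(114,266),blue=(211,250),white=(205,186)),l=dict(red=(306,229),blue=(306,233),yellow=(101,190),white=(103,195)),r=38,rl=22),
'side':dict(t=dict(red=(220,202),yellow=(318,338),blue=(300,258),white=(213,261)),l=dict(red=(292,190),blue=(290,199),yellow=(207,342),white=(206,353)),r=45,rl=28)}
for n,d in px.items():
    f=grab(n)
    for c,u in d['t'].items(): print(n,'tray',c,np.round(plane(f,[u],.016)[0],3),tray(f,c,plane(f,[u],.016)[0],d['r']))
    for c,u in d['l'].items():
        z=.048 if c in('red','yellow') else .024
        P=plane(f,[u],z)[0]; print(n,'lens',c,np.round(P,3),lens(f,c,P,z,d['rl']))
    for u in {'scene':[(395,166),(412,222)],'side':[(220,154),(280,155)]}[n]: print('post',plane(f,[u],0)[0].round(3))
E
```

```text
scene tray red [0.468 0.192 0.016] ((465.8990478515625, 191.41842651367188), (94.1862564086914, 93.29865264892578), 8.101860046386719)
scene tray yellow [ 0.648 -0.21   0.016] ((644.3508911132812, -211.78366088867188), (92.36671447753906, 93.51839447021484), 79.36693572998047)
scene tray blue [ 0.638 -0.012  0.016] ((632.2625732421875, -13.671829223632812), (93.0157470703125, 92.20021057128906), 6.447222709655762)
scene tray white [ 0.469 -0.014  0.016] ((463.75946044921875, -14.314098358154297), (94.1495361328125, 96.23896789550781), 73.35638427734375)
scene lens red [0.635 0.186 0.048] ((631.6099853515625, 187.43919372558594), (39.106597900390625, 41.56558609008789), 73.1267318725586)
scene lens blue [0.63  0.189 0.024] ((627.5654907226562, 187.9624786376953), (62.00265884399414, 63.70714569091797), 80.95423126220703)
scene lens yellow [ 0.473 -0.238  0.048] ((470.8049011230469, -241.87521362304688), (44.99432373046875, 48.85015106201172), 112.32587432861328)
scene lens white [ 0.469 -0.241  0.024] ((466.269287109375, -242.06886291503906), (67.33960723876953, 68.22579956054688), 15
[... 513 characters left out ...]
 0.016] ((465.2046203613281, -14.463432312011719), (94.84637451171875, 93.07624053955078), 73.45148468017578)
side lens red [0.631 0.177 0.048] ((630.455078125, 182.25762939453125), (38.75286102294922, 45.59272384643555), 0.1541549265384674)
side lens blue [0.627 0.177 0.024] ((626.2905883789062, 182.27687072753906), (61.132938385009766, 69.52623748779297), 176.35467529296875)
side lens yellow [ 0.473 -0.246  0.048] ((470.8191223144531, -243.8125), (47.05522155761719, 49.959407806396484), 5.096830368041992)
side lens white [ 0.469 -0.247  0.024] ((467.3349609375, -242.01193237304688), (68.33989715576172, 69.89312744140625), 176.1378631591797)
post [0.454 0.443 0.   ]
post [0.618 0.434 0.   ]
```

>>> send_rows(moves="1 1.2 -0.8 0.3 0 0 0.4; 1 2.5 -1.6 0.7 0 0 0.9; 1 3.8 -2.5 1.1 0 0 1.4; 1 5.1 -3.3 1.5 0 0 1.9; 1 6.4 -4.2 1.9 0 0 2.4; 1 7.7 -5 2.2 0 0 2.9; 1 9 -5.9 2.6 0 0 3.4; 1 10.3 -6.7 3 0 0 3.9; 1 11.3 -7.3 3.2 0 0 4.25; 1 11.7 -7.6 3.3 0 0 4.25")

```text
clock: 1.25
eef_pos: [0.4729, -0.2395, 0.1317]
tool_rot: [[1.0, 0.003, 0.0], [0.003, -1.0, 0.001], [0.0, -0.001, -1.0]]
wrist_force: [-0.1, -0.1, -0.1]
finger_gap: 0.0855
finger_force: 0.0
```

```bash
python3 - <<'E'
from h import *
f=grab('wrist','w1.png')
for c,P,z in(('yellow',(.4708,-.2425,.048),.048),('white',(.467,-.242,.024),.024)):
    try: print(c,proj(f,[P])[0],lens(f,c,P,z,150))
    except Exception as e: print(e)
print(bot.sense()['eef_pos'])
E
```

```text
yellow [279.97508747 216.20629392] ((470.7837829589844, -241.94461059570312), (45.438045501708984, 46.60750198364258), 97.77991485595703)
white [278.95158338 209.78166324] ((465.9515686035156, -241.59877014160156), (69.18836975097656, 69.5000228881836), 115.0442123413086)
[ 0.47320542 -0.23864108  0.1314667 ]
```

View pics/w1.png

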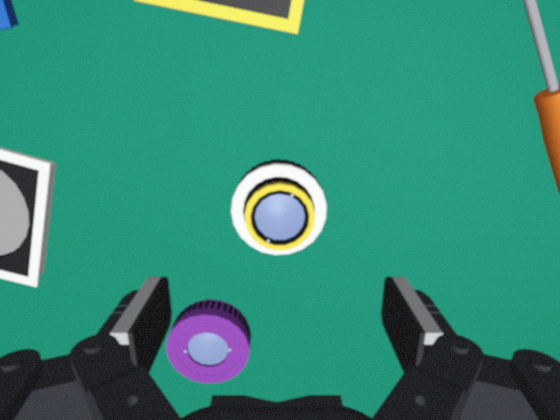

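The wrist view shows the yellow lens at (280,216) centred on white at (279,210). Purple at (210,345) is clear of the fingers. Descending.

>>> send_rows(moves="1 -0.08 0.11 0.4 0 0 0; 1 -0.08 0.11 1 0 0 0; 1 -0.08 0.11 1.6 0 0 0; 1 -0.08 0.11 2.2 0 0 0; 1 -0.08 0.11 2.7 0 0 0; 1 -0.08 0.11 3.1 0 0 0; 1 -0.08 0.11 3.35 0 0 0; 1 -0.08 0.11 3.35 0 0 0; 1 -0.08 0.11 3.35 0 0 0; 1 -0.08 0.11 3.35 0 0 0")

```text
clock: 2.3
eef_pos: [0.4688, -0.2464, 0.0324]
tool_rot: [[1.0, -0.0, 0.001], [-0.0, -1.0, -0.0], [0.001, 0.0, -1.0]]
wrist_force: [-0.2, 0.3, -0.3]
finger_gap: 0.0851
finger_force: 0.0
```

>>> send_rows(moves="1 0.08 -0.15 0.04 0 0 0; 1 0.08 -0.15 0.04 0 0 0; 1 0.08 -0.15 0.04 0 0 0; 0.8 0.08 -0.15 0.04 0 0 0; 0.7 0.08 -0.15 0.04 0 0 0; 0.6 0.08 -0.15 0.04 0 0 0; 0.5 0.08 -0.15 0.04 0 0 0; 0.4 0.08 -0.15 0.04 0 0 0; 0.3 0.08 -0.15 0.04 0 0 0; 0.3 0.08 -0.15 0.04 0 0 0")

```text
clock: 3.3
eef_pos: [0.471, -0.2417, 0.031]
tool_rot: [[1.0, -0.0, 0.0], [-0.0, -1.0, -0.0], [0.0, 0.0, -1.0]]
wrist_force: [-3.8, 1.1, 12.2]
finger_gap: 0.0442
finger_force: 59.4
```

```bash
python3 - <<'E'
from h import *
f=grab('side','s1.png'); s=bot.sense(); print(s['finger_gap'],s['finger_force'],s['eef_pos'])
cv2.imwrite('pics/s1c.png',cv2.resize(cv2.imread('pics/s1.png')[270:400,120:300],None,fx=3,fy=3))
E
```

```text
0.04436619633618298 59.42293882369995 [ 0.47101306 -0.24169529  0.0310398 ]
```

>>> send_rows(moves="0.3 0 0 -0.15 0 0 0; 0.3 0 0 -0.5 0 0 0; 0.3 0 0 -0.9 0 0 0; 0.3 0.2 0 -1.3 0 0 0; 0.3 0.8 -0.1 -1.5 0 0 0; 0.3 1.5 -0.25 -1.5 0 0 0; 0.3 2.3 -0.4 -1.5 0 0 0; 0.3 3.1 -0.55 -1.5 0 0 0; 0.3 3.8 -0.7 -1.5 0 0 0; 0.3 4.4 -0.8 -1.5 0 0 0")

```text
clock: 4.35
eef_pos: [0.6043, -0.2171, 0.0767]
tool_rot: [[1.0, 0.0, 0.001], [0.0, -1.0, 0.0], [0.001, -0.0, -1.0]]
wrist_force: [-0.6, -0.6, -0.4]
finger_gap: 0.0439
finger_force: 61.1
```

>>> send_rows(moves="0.3 0.6 -0.1 0 0 0 0; 0.3 1 -0.15 0 0 0 0; 0.3 1.3 -0.2 0 0 0 0; 0.3 1.4 -0.2 0 0 0 0; 0.3 1.4 -0.2 0.2 0 0 0; 0.3 1.4 -0.2 0.5 0 0 0; 0.3 1.4 -0.2 0.8 0 0 0; 0.3 1.4 -0.2 1 0 0 0; 0.3 1.4 -0.2 1 0 0 0; 0.3 1.4 -0.2 1 0 0 0")

```text
clock: 5.35
eef_pos: [0.6449, -0.2117, 0.0455]
tool_rot: [[1.0, -0.0, -0.0], [-0.0, -1.0, 0.0], [-0.0, -0.0, -1.0]]
wrist_force: [-0.1, 0.4, -0.8]
finger_gap: 0.0441
finger_force: 61.1
```

```bash
python3 - <<'E'
from h import *
f=grab('side','s2.png'); s=bot.sense(); print(s['finger_gap'],s['finger_force'],s['eef_pos'])
cv2.imwrite('pics/s2c.png',cv2.resize(cv2.imread('pics/s2.png')[200:400,200:400],None,fx=3,fy=3))
f=grab('wrist','w2.png')
print(lens(f,'yellow',(.645,-.212,.055),.048,40))
E
```

```text
0.04359941843484482 61.06190085411072 [ 0.64507798 -0.21177103  0.04576072]
((640.9929809570312, -211.8329620361328), (34.28723907470703, 37.879024505615234), 89.72752380371094)
```

View pics/s2c.png

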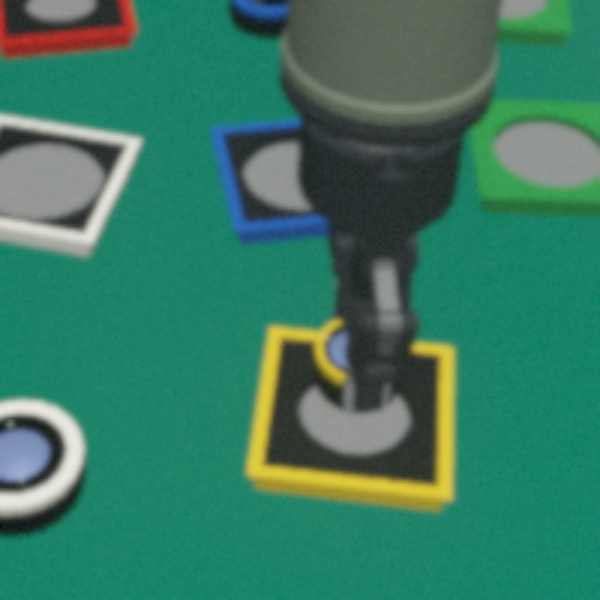

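Side view: the yellow lens is level and gripped above the recess, with the ring around (360,350) in the crop. Lowering.

>>> send_rows(moves="0.3 0 0 0.15 0 0 0; 0.3 0 0 0.35 0 0 0; 0.3 0 0 0.55 0 0 0; 0.3 0 0 0.75 0 0 0; 0.3 0 0 0.87 0 0 0; 0.3 0 0 0.94 0 0 0; 0.3 0 0 0.98 0 0 0; 0.3 0 0 1 0 0 0; 0.3 0 0 1 0 0 0; 0.3 0 0 1 0 0 0")

```text
clock: 6.45
eef_pos: [0.6451, -0.2117, 0.0158]
tool_rot: [[1.0, -0.0, 0.0], [-0.0, -1.0, -0.0], [0.0, 0.0, -1.0]]
wrist_force: [0.4, -0.4, 0.1]
finger_gap: 0.0436
finger_force: 61.1
```

>>> send_rows(moves="0.3 0 0 0.02 0 0 0; 0.3 0 0 0.03 0 0 0; 0.3 0 0 0.03 0 0 0; 0.5 0 0 0.03 0 0 0; 0.6 0 0 0.03 0 0 0; 0.7 0 0 0.03 0 0 0; 0.8 0 0 0.03 0 0 0; 0.9 0 0 0 0 0 0; 1 0 0 -0.3 0 0 0; 1 0 0 -0.8 0 0 0")

```text
clock: 7.45
eef_pos: [0.6445, -0.2115, 0.0398]
tool_rot: [[1.0, -0.0, -0.001], [-0.0, -1.0, 0.0], [-0.001, -0.0, -1.0]]
wrist_force: [1.1, -0.1, 0.4]
finger_gap: 0.0852
finger_force: 0.0
```

>>> send_rows(moves="1 0 0 -0.8 0 0 0; 1 0 0 -1.6 0 0 0; 1 -0.5 0.1 -2 0 0 0; 1 -1.5 0.3 -2 0 0 0; 1 -2.6 0.5 -2 0 0 0; 1 -3.7 0.7 -2 0 0 0; 1 -4.7 0.85 -2 0 0 0; 1 -5.4 0.95 -2 0 0 0; 1 -5.85 1 -2 0 0 0; 1 -5.97 1 -2 0 0 0")

```text
clock: 8.45
eef_pos: [0.4653, -0.2421, 0.1005]
tool_rot: [[1.0, -0.001, 0.001], [-0.001, -1.0, -0.0], [0.001, 0.0, -1.0]]
wrist_force: [0.4, 0.2, 1.1]
finger_gap: 0.0856
finger_force: 0.0
```

```bash
python3 - <<'E'
from h import *
f=grab('side','s3.png'); s=bot.sense(); print(s['finger_gap'],s['eef_pos'])
print(lens(f,'yellow',(.645,-.212,.032),.032,19))
f=grab('wrist','w3.png'); print(lens(f,'white',(.466,-.242,.024),.024,150))
E
```

```text
0.08552311784528792 [ 0.46574496 -0.24187272  0.10032291]
((645.9776611328125, -204.8989715576172), (52.47697448730469, 70.1020736694336), 171.92787170410156)
((465.986083984375, -241.59828186035156), (69.02916717529297, 69.549560546875), 99.28176879882812)
```

View pics/s3.png

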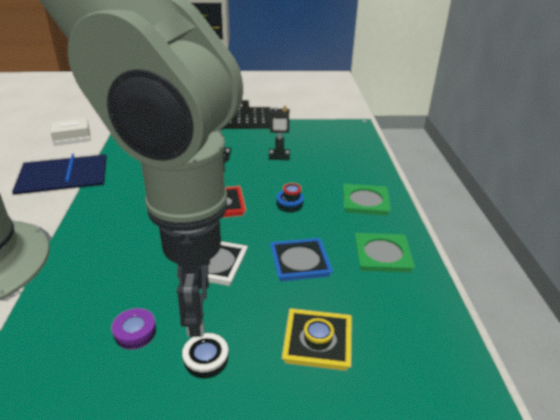

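Yellow sits centred in its recess at (319,332) and the gripper is over white at (206,352). Now white.

>>> send_rows(moves="1 0 0 0.4 0 0 0; 1 0 0 1 0 0 0; 1 0 0 1.7 0 0 0; 1 0 0 2.3 0 0 0; 1 0 0 2.8 0 0 0; 1 0 0 3.1 0 0 0; 1 0 0 3.22 0 0 0; 1 0 0 3.25 0 0 0; 1 0 0 3.25 0 0 0; 1 0 0 3.25 0 0 0")

```text
clock: 9.55
eef_pos: [0.4662, -0.2418, 0.0026]
tool_rot: [[1.0, -0.0, 0.001], [-0.0, -1.0, -0.0], [0.001, 0.0, -1.0]]
wrist_force: [-0.5, -0.3, 0.7]
finger_gap: 0.0852
finger_force: 0.0
```

>>> send_rows(moves="0.95 0 0 0 0 0 0; 0.9 0 0 0 0 0 0; 0.85 0 0 0 0 0 0; 0.8 0 0 0 0 0 0; 0.75 0 0 0 0 0 0; 0.7 0 0 0 0 0 0; 0.6 0 0 0 0 0 0; 0.6 0 0 0 0 0 0; 0.6 0 0 0 0 0 0; 0.6 0 0 0 0 0 0")

```text
clock: 10.55
eef_pos: [0.466, -0.2415, 0.0026]
tool_rot: [[1.0, -0.0, 0.0], [-0.0, -1.0, 0.0], [0.0, -0.0, -1.0]]
wrist_force: [-3.3, 3.0, 15.9]
finger_gap: 0.0661
finger_force: 62.6
```

>>> send_rows(moves="0.6 0 0 -0.15 0 0 0; 0.6 0 0 -0.5 0 0 0; 0.6 0 0 -0.9 0 0 0; 0.6 0 -0.2 -1.3 0 0 0; 0.6 0 -0.7 -1.5 0 0 0; 0.6 0 -1.4 -1.5 0 0 0; 0.6 0 -2.2 -1.5 0 0 0; 0.6 0 -3.1 -1.5 0 0 0; 0.6 0 -4 -1.5 0 0 0; 0.6 0 -4.9 -1.5 0 0 0")

```text
clock: 11.55
eef_pos: [0.4656, -0.0923, 0.0475]
tool_rot: [[1.0, 0.001, 0.0], [0.001, -1.0, 0.0], [0.0, -0.0, -1.0]]
wrist_force: [0.8, 0.2, -1.0]
finger_gap: 0.0659
finger_force: 67.1
```

>>> send_rows(moves="0.6 0 -0.8 0 0 0 0; 0.6 -0.05 -1.5 0 0 0 0; 0.6 -0.05 -2.1 0 0 0 0; 0.6 -0.05 -2.5 0 0 0 0; 0.6 -0.05 -2.67 0 0 0 0; 0.6 -0.05 -2.67 0.1 0 0 0; 0.6 -0.05 -2.67 0.4 0 0 0; 0.6 -0.05 -2.67 0.7 0 0 0; 0.6 -0.05 -2.67 0.8 0 0 0; 0.6 -0.05 -2.67 0.8 0 0 0")

```text
clock: 12.55
eef_pos: [0.4639, -0.015, 0.0223]
tool_rot: [[1.0, -0.001, -0.001], [-0.001, -1.0, -0.0], [-0.001, 0.0, -1.0]]
wrist_force: [0.7, -0.5, -1.5]
finger_gap: 0.0661
finger_force: 67.1
```

```bash
python3 - <<'E'
from h import *
f=grab('side','s4.png'); s=bot.sense(); print(s['finger_gap'],s['eef_pos'])
cv2.imwrite('pics/s4c.png',cv2.resize(cv2.imread('pics/s4.png')[180:330,130:330],None,fx=3,fy=3))
E
```

```text
0.06579689807309351 [ 0.46413738 -0.01491232  0.02270121]
```

View pics/s4c.png

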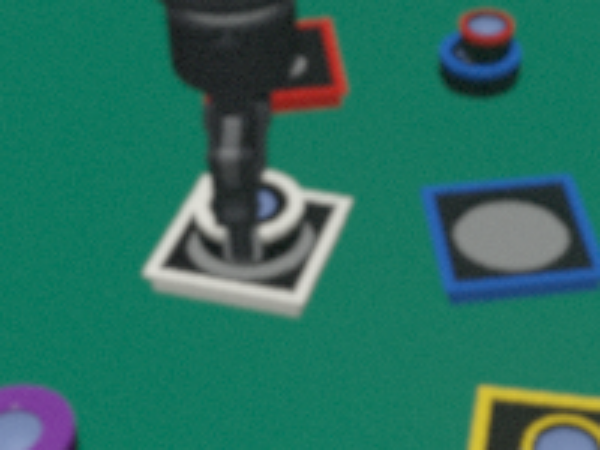

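White is level over its recess at (247,215) in the crop. Lower and release.

>>> send_rows(moves="0.6 0 0 0.08 0 0 0; 0.6 0 0 0.16 0 0 0; 0.6 0 0 0.24 0 0 0; 0.6 0 0 0.32 0 0 0; 0.6 0 0 0.36 0 0 0; 0.6 0 0 0.38 0 0 0; 0.6 0 0 0.39 0 0 0; 0.6 0 0 0.4 0 0 0; 0.6 0 0 0.4 0 0 0; 0.6 0 0 0.4 0 0 0")

```text
clock: 13.6
eef_pos: [0.4645, -0.0145, 0.0112]
tool_rot: [[1.0, -0.0, 0.0], [-0.0, -1.0, 0.0], [0.0, -0.0, -1.0]]
wrist_force: [-0.1, 0.5, -1.3]
finger_gap: 0.066
finger_force: 67.1
```

>>> send_rows(moves="0.7 0 0 0 0 0 0; 0.8 0 0 0 0 0 0; 0.85 0 0 0 0 0 0; 0.9 0 0 0 0 0 0; 1 0 0 0 0 0 0; 1 0 0 0 0 0 0; 1 0 0 -0.3 0 0 0; 1 0 0 -0.9 0 0 0; 1 0 0 -1.7 0 0 0; 1 0 0 -2.5 0 0 0")

```text
clock: 14.6
eef_pos: [0.4642, -0.0146, 0.0874]
tool_rot: [[1.0, -0.0, -0.0], [-0.0, -1.0, 0.0], [-0.0, -0.0, -1.0]]
wrist_force: [-0.1, 0.5, 0.1]
finger_gap: 0.0854
finger_force: 0.0
```

>>> send_rows(moves="1 0.3 -0.3 -0.4 0 0 0; 1 0.9 -1 -0.8 0 0 0; 1 1.6 -1.9 -1.1 0 0 0; 1 2.4 -2.9 -1.1 0 0 0; 1 3.2 -3.9 -1.1 0 0 0; 1 4 -4.8 -1.1 0 0 0; 1 4.8 -5.8 -1.1 0 0 0; 1 5.3 -6.4 -1.1 0 0 0; 1 5.5 -6.7 -1.1 0 0 0; 1 5.5 -6.7 -1.1 0 0 0")

```text
clock: 15.6
eef_pos: [0.6293, 0.1873, 0.1192]
tool_rot: [[1.0, 0.001, -0.0], [0.001, -1.0, 0.0], [-0.0, -0.0, -1.0]]
wrist_force: [0.1, 0.0, 0.5]
finger_gap: 0.0856
finger_force: 0.0
```

```bash
python3 - <<'E'
from h import *
f=grab('wrist','w4.png'); s=bot.sense(); print(s['eef_pos'])
print(lens(f,'red',(.631,.187,.048),.048,70)); print(lens(f,'blue',(.627,.187,.024),.024,90))
f=grab('side'); print(lens(f,'white',(.4645,-.0144,.032),.032,22))
E
```

```text
[0.62893911 0.18589216 0.11918791]
((630.7941284179688, 188.0801239013672), (39.59025192260742, 40.9447021484375), 90.08182525634766)
((626.0604858398438, 188.4340057373047), (61.48255920410156, 63.52409362792969), 88.03726196289062)
((462.81756591796875, -8.25815200805664), (79.62242889404297, 86.88748168945312), 39.907684326171875)
```

View pics/w4.png

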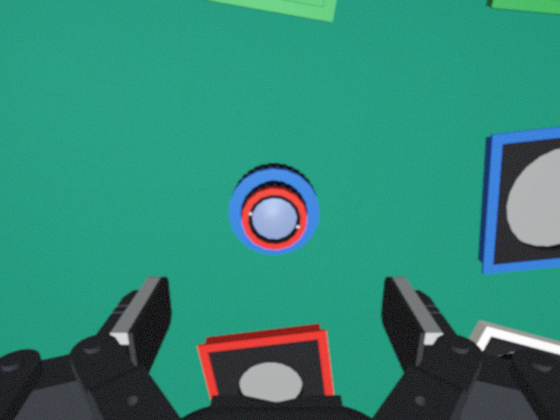

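The wrist view shows red at (275,218) on blue at (274,211). Descend to grasp red.

>>> send_rows(moves="1 0.05 -0.05 0.4 0 0 0; 1 0.05 -0.05 1 0 0 0; 1 0.05 -0.05 1.6 0 0 0; 1 0.05 -0.05 2.2 0 0 0; 1 0.05 -0.05 2.6 0 0 0; 1 0.05 -0.05 2.85 0 0 0; 1 0.05 -0.05 2.93 0 0 0; 1 0.05 -0.05 2.93 0 0 0; 1 0.05 -0.05 2.93 0 0 0; 1 0.05 -0.05 2.93 0 0 0")

```text
clock: 16.7
eef_pos: [0.6313, 0.188, 0.0319]
tool_rot: [[1.0, -0.0, 0.001], [-0.0, -1.0, 0.0], [0.001, -0.0, -1.0]]
wrist_force: [-0.1, -0.5, -0.2]
finger_gap: 0.0852
finger_force: 0.0
```

>>> send_rows(moves="0.8 0 0 0 0 0 0; 0.7 0 0 0 0 0 0; 0.6 0 0 0 0 0 0; 0.5 0 0 0 0 0 0; 0.45 0 0 0 0 0 0; 0.4 0 0 0 0 0 0; 0.3 0 0 0 0 0 0; 0.25 0 0 0 0 0 0; 0.25 0 0 0 0 0 0; 0.25 0 0 0 0 0 0")

```text
clock: 17.7
eef_pos: [0.631, 0.1879, 0.0316]
tool_rot: [[1.0, -0.0, 0.0], [-0.0, -1.0, 0.0], [0.0, -0.0, -1.0]]
wrist_force: [-2.1, -0.2, 7.0]
finger_gap: 0.0376
finger_force: 59.3
```

>>> send_rows(moves="0.25 0 0 -0.15 0 0 0; 0.25 0 0 -0.5 0 0 0; 0.25 0 0 -0.9 0 0 0; 0.25 -0.2 0 -1.3 0 0 0; 0.25 -0.8 0 -1.5 0 0 0; 0.25 -1.5 0 -1.5 0 0 0; 0.25 -2.3 0 -1.5 0 0 0; 0.25 -3.1 -0.1 -1.5 0 0 0; 0.25 -3.8 -0.1 -1.5 0 0 0; 0.25 -4.4 -0.1 -1.5 0 0 0")

```text
clock: 18.7
eef_pos: [0.4977, 0.1911, 0.0772]
tool_rot: [[1.0, 0.0, 0.001], [0.0, -1.0, 0.001], [0.001, -0.001, -1.0]]
wrist_force: [0.1, 0.2, -0.5]
finger_gap: 0.0383
finger_force: 60.2
```

>>> send_rows(moves="0.25 -0.5 0 0 0 0 0; 0.25 -0.9 0 0 0 0 0; 0.25 -1.08 0 0 0 0 0; 0.25 -1.09 0 0.1 0 0 0; 0.25 -1.09 0 0.4 0 0 0; 0.25 -1.09 0 0.8 0 0 0; 0.25 -1.09 0 1.2 0 0 0; 0.25 -1.09 0 1.5 0 0 0; 0.25 -1.09 0 1.6 0 0 0; 0.25 -1.09 0 1.6 0 0 0")

```text
clock: 19.7
eef_pos: [0.466, 0.1908, 0.0275]
tool_rot: [[1.0, -0.0, -0.001], [-0.0, -1.0, -0.001], [-0.001, 0.001, -1.0]]
wrist_force: [0.7, 0.4, -0.9]
finger_gap: 0.0377
finger_force: 60.2
```

```bash
python3 - <<'E'
from h import *
f=grab('side','s5.png'); s=bot.sense(); print(s['finger_gap'],s['eef_pos'])
cv2.imwrite('pics/s5c.png',cv2.resize(cv2.imread('pics/s5.png')[140:290,130:330],None,fx=3,fy=3))
E
```

```text
0.037240586055518506 [0.46623348 0.19086698 0.02802162]
```

View pics/s5c.png

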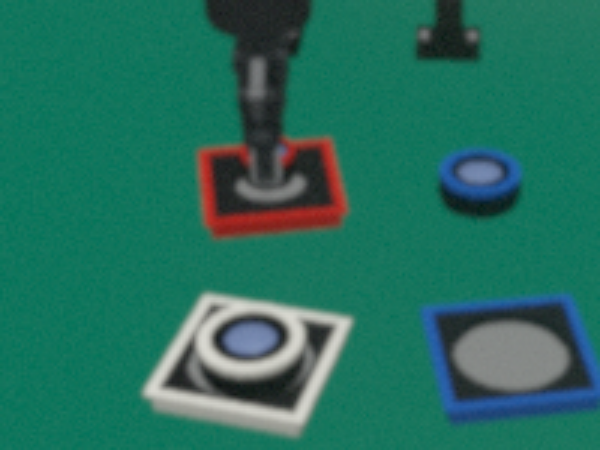

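White is sitting in its tray at (250,340). Red is centred over its recess at (270,175), both in crop pixels. Lower and release.

>>> send_rows(moves="0.25 0 0 0.08 0 0 0; 0.25 0 0 0.16 0 0 0; 0.25 0 0 0.24 0 0 0; 0.25 0 0 0.32 0 0 0; 0.25 0 0 0.37 0 0 0; 0.25 0 0 0.4 0 0 0; 0.25 0 0 0.42 0 0 0; 0.25 0 0 0.42 0 0 0; 0.25 0 0 0.42 0 0 0; 0.25 0 0 0.42 0 0 0")

```text
clock: 20.75
eef_pos: [0.4663, 0.1909, 0.0156]
tool_rot: [[1.0, -0.0, 0.0], [-0.0, -1.0, 0.0], [0.0, -0.0, -1.0]]
wrist_force: [-0.5, 0.3, 0.7]
finger_gap: 0.0381
finger_force: 60.3
```

>>> send_rows(moves="0.4 0 0 0 0 0 0; 0.5 0 0 0 0 0 0; 0.6 0 0 0 0 0 0; 0.7 0 0 0 0 0 0; 0.8 0 0 0 0 0 0; 0.9 0 0 0 0 0 0; 1 0 0 -0.3 0 0 0; 1 0 0 -0.9 0 0 0; 1 0 0 -1.7 0 0 0; 1 0 0 -2.5 0 0 0")

```text
clock: 21.75
eef_pos: [0.4661, 0.1908, 0.0919]
tool_rot: [[1.0, -0.0, -0.0], [-0.0, -1.0, -0.0], [-0.0, 0.0, -1.0]]
wrist_force: [1.0, 0.7, 0.5]
finger_gap: 0.0856
finger_force: 0.0
```

>>> send_rows(moves="1 0.5 0 0 0 0 0; 1 1.2 0 0 0 0 0; 1 2 0 0 0 0 0; 1 2.9 0.1 0 0 0 0; 1 3.7 0.1 0 0 0 0; 1 4.4 0.1 0 0 0 0; 1 5 0.1 0 0 0 0; 1 5.3 0.1 0 0 0 0; 1 5.33 0.1 0 0 0 0; 1 5.33 0.1 0 0 0 0")

```text
clock: 22.75
eef_pos: [0.6255, 0.188, 0.0907]
tool_rot: [[1.0, -0.0, -0.001], [-0.0, -1.0, -0.0], [-0.001, 0.0, -1.0]]
wrist_force: [-0.2, 0.6, 0.2]
finger_gap: 0.0852
finger_force: 0.0
```

```bash
python3 - <<'E'
from h import *
f=grab('wrist'); s=bot.sense(); print(s['eef_pos'])
print(lens(f,'blue',(.626,.188,.024),.024,90))
E
```

```text
[0.62532149 0.18807963 0.0907084 ]
((626.0332641601562, 188.428955078125), (61.59782409667969, 63.65938949584961), 90.06857299804688)
```

>>> send_rows(moves="1 0 0 0.4 0 0 0; 1 0 0 1 0 0 0; 1 0 0 1.6 0 0 0; 1 0 0 2.2 0 0 0; 1 0 0 2.6 0 0 0; 1 0 0 2.85 0 0 0; 1 0 0 2.92 0 0 0; 1 0 0 2.92 0 0 0; 1 0 0 2.92 0 0 0; 1 0 0 2.92 0 0 0")

```text
clock: 23.8
eef_pos: [0.6265, 0.188, 0.0037]
tool_rot: [[1.0, -0.0, 0.001], [-0.0, -1.0, 0.0], [0.001, -0.0, -1.0]]
wrist_force: [-0.1, 0.5, 0.2]
finger_gap: 0.0851
finger_force: 0.0
```

>>> send_rows(moves="0.95 0 0 0 0 0 0; 0.9 0 0 0 0 0 0; 0.85 0 0 0 0 0 0; 0.8 0 0 0 0 0 0; 0.75 0 0 0 0 0 0; 0.7 0 0 0 0 0 0; 0.6 0 0 0 0 0 0; 0.5 0 0 0 0 0 0; 0.5 0 0 0 0 0 0; 0.5 0 0 0 0 0 0")

```text
clock: 24.8
eef_pos: [0.6262, 0.188, 0.0036]
tool_rot: [[1.0, -0.0, 0.0], [-0.0, -1.0, 0.0], [0.0, -0.0, -1.0]]
wrist_force: [-3.9, -0.4, 9.8]
finger_gap: 0.06
finger_force: 62.5
```

>>> send_rows(moves="0.5 0 0 -0.15 0 0 0; 0.5 0 0 -0.5 0 0 0; 0.5 0 0 -0.9 0 0 0; 0.5 0 0.2 -1.3 0 0 0; 0.5 0 0.7 -1.5 0 0 0; 0.5 0.05 1.4 -1.5 0 0 0; 0.5 0.1 2.2 -1.5 0 0 0; 0.5 0.15 3 -1.5 0 0 0; 0.5 0.2 3.8 -1.5 0 0 0; 0.5 0.22 4.5 -1.5 0 0 0")

```text
clock: 25.8
eef_pos: [0.6326, 0.0499, 0.0485]
tool_rot: [[1.0, -0.002, 0.0], [-0.002, -1.0, -0.001], [0.0, 0.001, -1.0]]
wrist_force: [0.6, -0.5, -1.6]
finger_gap: 0.0599
finger_force: 65.0
```

>>> send_rows(moves="0.5 0 0.7 0 0 0 0; 0.5 0 1.4 0 0 0 0; 0.5 0 1.9 0 0 0 0; 0.5 0 2.2 0 0 0 0; 0.5 0 2.24 0.1 0 0 0; 0.5 0 2.24 0.3 0 0 0; 0.5 0 2.24 0.6 0 0 0; 0.5 0 2.24 0.8 0 0 0; 0.5 0 2.24 0.8 0 0 0; 0.5 0 2.24 0.8 0 0 0")

```text
clock: 26.8
eef_pos: [0.6326, -0.0139, 0.0237]
tool_rot: [[1.0, 0.0, -0.001], [0.0, -1.0, 0.0], [-0.001, -0.0, -1.0]]
wrist_force: [-0.1, -0.1, -1.5]
finger_gap: 0.0598
finger_force: 65.0
```

```bash
python3 - <<'E'
from h import *
f=grab('side','s6.png'); s=bot.sense(); print(s['finger_gap'],s['eef_pos'])
cv2.imwrite('pics/s6c.png',cv2.resize(cv2.imread('pics/s6.png')[180:380,170:400],None,fx=3,fy=3))
E
```

```text
0.05994823374073094 [ 0.63280383 -0.01402871  0.02401392]
```

View pics/s6c.png

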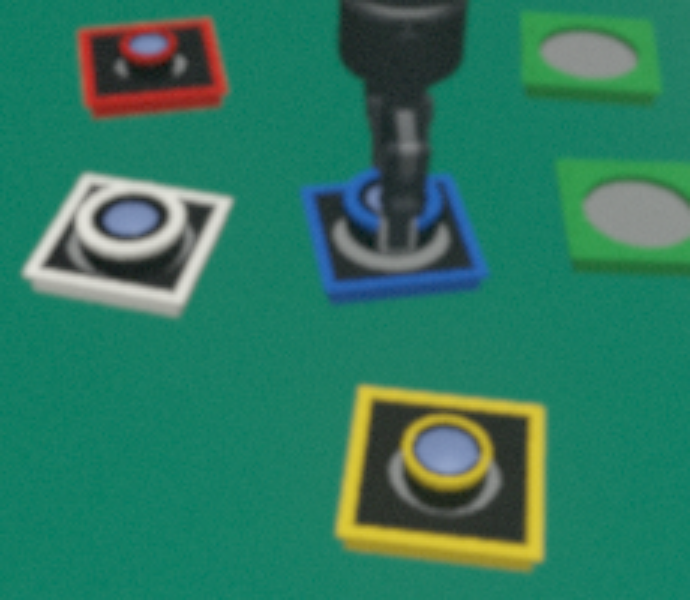

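Red, white and yellow stand in their recesses, and blue is level over its own at (395,215) in the crop. Lower and release.

>>> send_rows(moves="0.5 0 0 0.08 0 0 0; 0.5 0 0 0.16 0 0 0; 0.5 0 0 0.24 0 0 0; 0.5 0 0 0.32 0 0 0; 0.5 0 0 0.37 0 0 0; 0.5 0 0 0.4 0 0 0; 0.5 0 0 0.41 0 0 0; 0.5 0 0 0.41 0 0 0; 0.5 0 0 0.41 0 0 0; 0.5 0 0 0.41 0 0 0")

```text
clock: 27.85
eef_pos: [0.6328, -0.0143, 0.0117]
tool_rot: [[1.0, -0.0, 0.0], [-0.0, -1.0, 0.0], [0.0, -0.0, -1.0]]
wrist_force: [0.6, 0.0, -0.8]
finger_gap: 0.0597
finger_force: 65.1
```

>>> send_rows(moves="0.6 0 0 0 0 0 0; 0.7 0 0 0 0 0 0; 0.8 0 0 0 0 0 0; 0.9 0 0 0 0 0 0; 1 0 0 0 0 0 0; 1 0 0 0 0 0 0; 1 0 0 -0.3 0 0 0; 1 0 0 -0.9 0 0 0; 1 0 0 -1.7 0 0 0; 1 0 0 -2.5 0 0 0")

```text
clock: 28.85
eef_pos: [0.6326, -0.0143, 0.0881]
tool_rot: [[1.0, -0.0, -0.0], [-0.0, -1.0, -0.0], [-0.0, 0.0, -1.0]]
wrist_force: [-0.5, 0.1, -0.0]
finger_gap: 0.0857
finger_force: 0.0
```

>>> send_rows(moves="1 0 0 -0.8 0 0 0; 1 0 0 -1.6 0 0 0; 1 0 0 -2.4 0 0 0; 1 0 0 -3.2 0 0 0; 1 0 0 -4 0 0 0; 1 0 0 -4.5 0 0 0; 1 0 0 -4.8 0 0 0; 1 0 0 -4.8 0 0 0; 1 0 0 -4.8 0 0 0; 1 0 0 -4.8 0 0 0")

```text
clock: 29.85
eef_pos: [0.6323, -0.0143, 0.2297]
tool_rot: [[1.0, -0.0, -0.001], [-0.0, -1.0, -0.0], [-0.001, 0.0, -1.0]]
wrist_force: [-0.5, -0.6, -0.8]
finger_gap: 0.0856
finger_force: 0.0
```

```bash
python3 - <<'E'
from h import *
f=grab('side','s7.png'); s=bot.sense(); print(s['eef_pos'],s['wrist_force'])
C=dict(red=(.4664,.1911),yellow=(.6447,-.2117),blue=(.6328,-.0142),white=(.4645,-.0144)); D=dict(red=20,yellow=23,blue=31,white=34)
a=np.linspace(0,2*np.pi,60); im=cv2.imread('pics/s7.png')[:,:,:]
im=cv2.resize(im,None,fx=3,fy=3)
for c,p in C.items():
    P=np.c_[p[0]+D[c]/1000*np.cos(a),p[1]+D[c]/1000*np.sin(a),np.full(60,.032)]
    cv2.polylines(im,[((proj(f,P)+.5)*3).astype(int)],True,(255,0,255),1)
cv2.imwrite('pics/s7c.png',im[520:1120,490:1200])
E
```

```text
[ 0.6323542  -0.0142678   0.22981594] [-0.69021454  0.33784671 -1.52429656]
```

View pics/s7c.png

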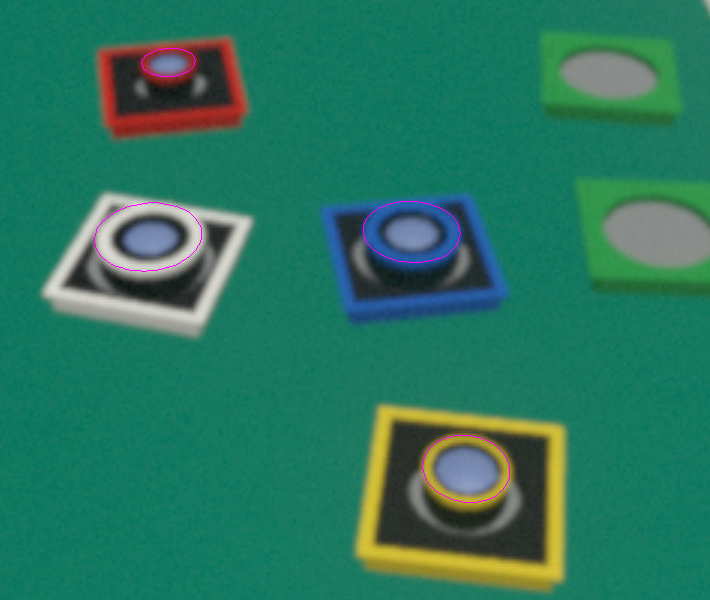

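The top rims of all four lenses match the seated-height circles, so they sit centred and flat. The gripper is clear, so I'm handing in.

```bash
python3 -c "
from bench import bot
print(bot.finish_job())"
```

```text
the job is handed in; nothing more can be done
None
```

All four lenses stand upright and centred in the recesses of their own colour trays, and the job is handed in at about 30 s; the arm never worked near the LED source or detector, and no verdict was returned.

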